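# Shut and clasp a packed trinket box

## Task

The open inlaid box is packed with its tealights: gently push its lid all the way shut with the fingertips, and only then push its brass clasp, which stands swung up and out from the lid's front edge, down until it lies flat against the front of the box, as on the box beside it. The box is loose on the table: do not lift it, keep it standing about where it is (a finger's width of slip is fine), and leave the shut box, the sanding block and the round jar behind undisturbed.

Things in the scene. Friction and masses are not known exactly. Their poses are not given: they have to be found in the camera images.
- open_box: inlaid brown wooden box, lid open, loose, 0.33 to 0.6 kg, 114 (x) x 157 (y) x 80 (z) mm when shut. Origin: centre of its underside; +z up; its front (clasp side) faces its own -x, the lid's hinge runs along y at the back. The box below the lid is 50 mm high (x -51 to +54, y -75 to +75 mm); the shut lid fills z 51 to 79 mm. Friction on the table about 0.6
- open_box_lid (a joint): lid angle, rad: 0 shut, grows as it opens up and back, stop at 1.745; starts at 0.9 to 1.45. Stiff hinge (0.12 N m, 1 to 2 N at the lip): the lid stays where it is left. At angle a, its flat outer face passes, in the box's x and z from the hinge, through (-r cos a + h sin a, r sin a + h cos a), with h = 28 mm and r from 1 mm (back) to 110 mm (lip); it is 156 mm wide
- open_box_clasp (a joint): angle of the brass clasp on the lid, rad: 0 flat, hanging down the box's front when the lid is shut; grows as its free end swings out to the front and up, stop at 2.094; starts at 1.6 to 2.05. Light friction (0.002 N m) and damping (0.05 N m per rad/s) hold it at its angle to the lid; it does not fall. Pushed fast, the damping shoves the loose box along: 5 to 10 mm/s is safe
- lid_hinge (a point): point on the lid's hinge axis, middle of the box's back, 51 mm above its underside, 55 mm behind its origin; axes of the box
- lid_lip (a point): middle of the lid's front upper edge, on its outer face, 110 mm from the hinge axis along the lid; moves and turns with the lid (55 mm before the origin, 79 mm up when shut)
- clasp_hinge (a point): the clasp's hinge, in the middle of the lid's front face, 19 mm below the lid's outer face; with the lid shut it lies 53 mm in front of the box's origin at height 60 mm
- clasp_tip (a point): free end of the clasp, 34 mm from its hinge. The clasp is a brass strip 14 mm wide (y) and 3 mm thick; folded flat its free end is at height 26 mm, its outer face 55 mm in front of the box's origin, level with the lid's overhanging lip (z 71 to 79 mm): upright fingers that thicken upward meet the lip first; lean the tips in by about 0.15 rad
- shut_box: a box of the same make, 114 x 157 x 80 mm, already shut and clasped, loose, to the right of the open one; origin centre of its underside, front to its own -x
- block: brown sanding block, 45 x 72 x 26 mm, lying flat and loose between the fronts of the two boxes; origin centre of its underside
- jar: round brown turned wooden jar, 75 mm across, 58 mm high, loose, standing behind the gap between the two boxes; origin centre of its underside

How it is judged:
By the outcome, as a careful person would: the job done as asked, in the order asked, and still so for the second after the job is handed in, with the robot touching nothing.
It also fails if it takes over 58 s, if anything falls off the work surface, if the arm or the gripper's body presses on something with over 40 N, if the wrist force passes 120 N, or if a joint passes its speed limit or range.

## Robot

A 6-joint arm with a two-finger parallel gripper is mounted at the origin on a cart in front of the work surface, level with it; the furniture and walls round the work are solid. World frame = base frame: x ahead of the robot, y to its left, z up, the work surface at z = 0. Lengths are in m, angles in rad, forces in N, time in s.
With the tool pointing down it reaches from about 0.425 to 0.95 m from the base axis. Payload 3.5 kg.
Tool frame: the origin (TCP) lies at the very end of the fingers, on their centre line; the grasp point (between the pads) lies 19 mm behind it; z points along the fingers, y is the line along which they close (so a half turn about z gives the same grasp; the last joint's range is limited). The gripper opens to 85 mm and grips with 20 to 120 N. Pads are 22 mm wide; open, the fingers measure 114 mm over their backs; the gripper's body (76 mm by 85 mm) begins 54 mm behind the grasp point. The pads swing forward as they close: fully open they stand 13 mm farther back than shut.
Start: joints at [1.132, 0.286, 1.577, -0, 1.279, -0.15], TCP at [0.192, 0.647, 0.231] pointing down, gripper open.
Joint ranges: [-2.77, 2.77], [-0.9, 2.22], [0.21, 2.48], [-1.53, 4.67], [0.24, 2.81], [-2.84, 2.84]. Speed limits (rad/s): [2.79, 2.79, 3.14, 3.14, 3.14, 3.14].

## Interface

Orientations are given as a unit quaternion [x, y, z, w].
In Python, from plant import ctrl gives the robot as it stands.
- The arm moves only by the shell command python3 inch.py [FORCE], which reads ROWS from standard input. ROWS is a JSON list that holds a single list of rows (three levels of brackets), with 1 to 10 rows, each of 7 numbers: dx, dy, dz in m, then a rotation vector rx, ry, rz in rad, then the opening from 0.0 (shut) to 1.0 (fully open); each row is the pose to reach, as a shift and turn from the pose commanded when the command began, along the tool's axes at that moment; what a row does not reach only later rows make up. A row lasts 1/8 s, in which the tool goes at most 0.0625 m and 0.188 rad, less where a joint would pass 70% of its speed; a pose out of reach is approached as far as the arm can. The fingers move at their own pace and stop on an object; FORCE is the grip in N (left out, the last holds). Time passes only in rows, so rows that do not move let the fingers close. It prints the time, the measured TCP pose, the force, the opening and the grip force at its end. Input that does not fit is refused with a message, and nothing moves.
- ctrl.get_state(): the state, without advancing time (a new reading comes with each control period).
- ctrl.read_camera(name): name is "side" or "top" or "wrist"; returns a dict with "pixels" (420x560x3 uint8, red, green, blue), "camera_matrix" (3x3 intrinsics, pixels), "xyz" and "orientation" of the camera in the world. Camera axes: x right, y down, z forward; pixel columns grow to the right and rows downward; lengths in m; the calibration is good to about 2 mm. The wrist camera is an equidistant fisheye: a pixel r from the principal point sees the ray r / f radians off the axis. A picture is of the moment at which its call begins. There is no depth.
- ctrl.sign_off(): hands the job in; it is judged then, once.
The state is a dict: "time": time; "qpos": joint angles; "dq": joint speeds; "joint_efforts": joint torques, N m; "eef_pos": TCP position; "tcp_rot": TCP orientation; "contact_force": force on the tool from outside, world axes, zero at the start; "wrist_torque": the same for the moment, N m; "opening": opening from 0.0 (shut) to 1.0 (fully open); "finger_force": force on a finger pad.
Only numpy, scipy, OpenCV 4.12 (cv2) and the standard library are available. Lean on these libraries where they do the work, as an engineer would, in place of code of your own. Each camera call takes 0.05 s, during which the arm holds its last target. There are 200 camera calls.

## Working session

There is one attempt and no reset: what is moved stays moved. The work goes in short steps, Python scripts to look and compute and a shell command to move; the robot and the scene stay as the last step left them, time stands still between calls to the robot, and variables do not carry over. Pictures are saved under pics/ and viewed, at most 10 in all, crops included, and the job is handed in when it is done.

```bash
ls; mkdir -p pics
python3 - <<'E'
from plant import ctrl
import cv2,numpy as np
s=ctrl.get_state();print(s)
for n in("top","side"):
    c=ctrl.read_camera(n);cv2.imwrite(f"pics/{n}0.png",c["pixels"][:,:,::-1]);print(n,c["camera_matrix"],c["xyz"],c["orientation"])
E
```

```text
inch.py
pics
plant.py
{'time': 0.0, 'qpos': array([ 1.13199468e+00,  2.87165585e-01,  1.57818588e+00, -6.05953577e-07,
        1.27858404e+00, -1.50018437e-01]), 'dq': array([-1.19065892e-03,  5.11577291e-05,  1.05178451e-03,  1.42160897e-03,
       -3.60559679e-04,  1.17015036e-04]), 'joint_efforts': array([-8.47555511e-04, -4.05989707e+01, -2.92617559e+01, -2.23773991e-04,
        6.05007517e-03, -7.31332136e-06]), 'eef_pos': array([0.19193204, 0.64645249, 0.22994242]), 'tcp_rot': array([ 1.43890205e-01,  9.89592965e-01, -1.12110867e-03, -3.39641631e-04]), 'contact_force': array([-0.08946188,  0.10216228, -0.00813322]), 'wrist_torque': array([-0.01437253, -0.00449611,  0.03554425]), 'finger_force': 0.0, 'opening': 1.001747159350971}
top [[509.5275111    0.         281.95176808]
 [  0.         509.5275111  212.06297278]
 [  0.           0.           1.        ]] [0.49945309 0.06223887 0.9808319 ] [-0.70186951  0.71198802 -0.01895214  0.00964734]
side [[399.26031239   0.         276.86251273]
 [  0.         399.26031239 204.57455137]
 [  0.           0.           1.        ]] [0.42341565 0.77432368 0.51616858] [-0.08557276  0.87175247 -0.47917942  0.05578555]
```

View pics/top0.png

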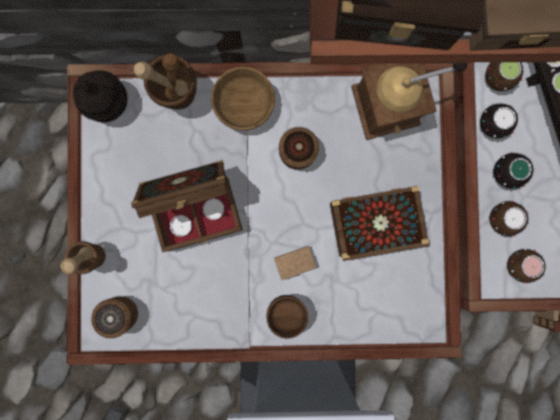

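View pics/side0.png

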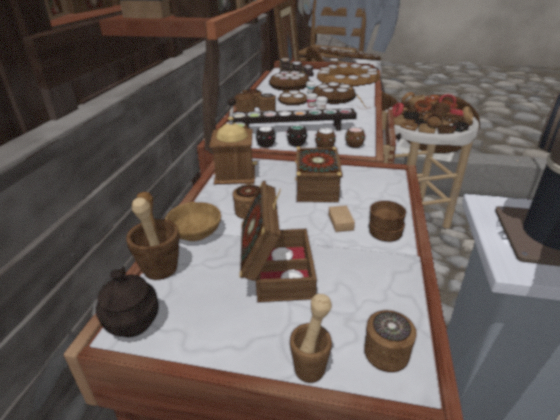

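The top view shows the open box with its front edge running about (163,249)-(242,233), the clasp near (181,204), and the lid's upper edge from (135,213) to (228,190). The side view shows the box at (255-315, 185-300). I'll enlarge both.

Run:
```python
import cv2,numpy as np
a=cv2.imread("pics/top0.png")[150:262,120:260];b=cv2.imread("pics/side0.png")[175:310,225:330]
cv2.imwrite("pics/topz.png",cv2.resize(a,None,fx=5,fy=5,interpolation=cv2.INTER_CUBIC))
cv2.imwrite("pics/sidez.png",cv2.resize(b,None,fx=4.4,fy=4.4,interpolation=cv2.INTER_CUBIC))
```

```text
(no output)
```

View pics/topz.png

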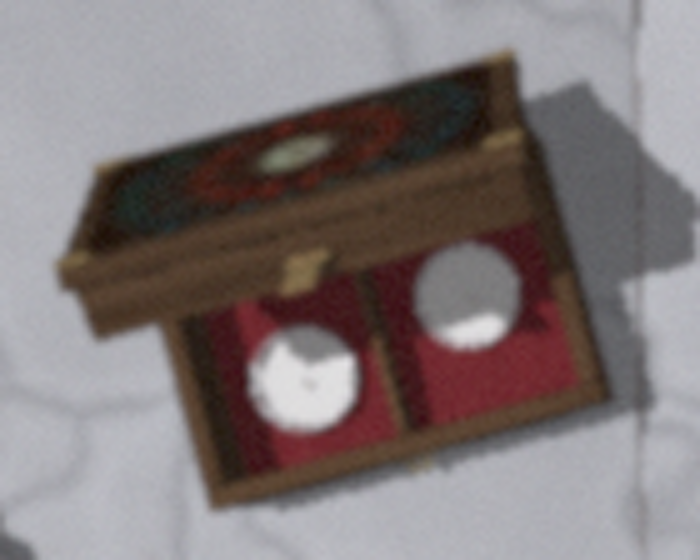

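View pics/sidez.png

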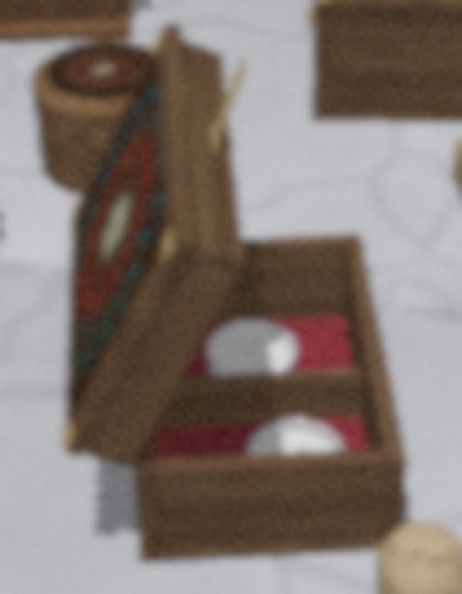

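The crops give clear corners: rim front at top-crop (213,505) and (607,397), lip corners at (60,265) and (518,133), and the clasp from about (303,270). In the side crop the lip's near corner is at (165,240) and the clasp runs from (213,140) to its tip at (240,65). I'll fit the box pose and lid angle to these corners.

```bash
cat > h.py <<'E'
from plant import ctrl
import cv2,numpy as np
from scipy.spatial.transform import Rotation as R
from scipy.optimize import least_squares
def proj(c,P):
    p=R.from_quat(c["orientation"]).inv().apply(np.asarray(P)-c["xyz"]); q=p@np.array(c["camera_matrix"]).T
    return q[:,:2]/q[:,2:]
def ray(c,uv):
    d=R.from_quat(c["orientation"]).apply(np.linalg.solve(c["camera_matrix"],[*uv,1]));return np.array(c["xyz"]),d
def onz(c,uv,z):
    o,d=ray(c,uv);return o+d*(z-o[2])/d[2]
def lidpt(r,h,y,a): # box frame
    return [.055-r*np.cos(a)+h*np.sin(a),y,.051+r*np.sin(a)+h*np.cos(a)]
def world(b,P): return R.from_euler('z',b[2]).apply(P)+[b[0],b[1],0]
def tool(s,Pw): # offset of world point in tool axes
    return R.from_quat(s["tcp_rot"]).inv().apply(np.asarray(Pw)-s["eef_pos"])
E
python3 - <<'E'
from h import *
T=ctrl.read_camera("top");S=ctrl.read_camera("side")
tz=lambda p:np.array(p)/5+[120,150]-.4
sz=lambda p:np.array(p)/4.4+[225,175]-.4
def pts(a):
    return [[-.051,.075,.05],[-.051,-.075,.05],lidpt(.11,.028,.078,a),lidpt(.11,.028,-.078,a),lidpt(.001,.028,.078,a),lidpt(.001,.028,-.078,a)]
tuv=tz([(213,505),(607,397),(60,265),(518,133),(100,163),(510,55)])
def spts(a):
    return [[-.051,.075,.05],[-.051,.075,0],[.054,.075,0],[-.051,-.075,.05],lidpt(.11,.028,.078,a),lidpt(.11,.028,-.078,a),lidpt(.001,.028,.078,a)]
suv=sz([(400,455),(397,540),(143,558),(358,240),(165,240),(172,28),(70,440)])
f=lambda v:np.r_[(proj(T,world(v,pts(v[3])))-tuv).ravel(),(proj(S,world(v,spts(v[3])))-suv).ravel()]
r=least_squares(f,[.5,.2,.2,1.2],loss='soft_l1');b=r.x;print(b);print(r.fun.reshape(-1,2).round(1))
# clasp: triangulated tip in the box mid-plane y=0
n=R.from_euler('z',b[2]).apply([0,1,0]);O=np.array([b[0],b[1],0])
for uv in [(213,140),(240,65)]:
    o,d=ray(S,sz(uv));p=o+d*((O-o)@n)/(d@n);print("clasp",p,R.from_euler('z',-b[2]).apply(p-O))
print("clasp hinge model",lidpt(.108,.009,0,b[3]))
print("lip",world(b,[lidpt(.11,.028,0,b[3])]),"front dir",R.from_euler('z',b[2]).apply([-1,0,0]))
E
```

```text
[0.53613463 0.20958055 0.25943313 1.14932694]
[[-0.3  1.3]
 [ 0.5  0.6]
 [-1.4  0.4]
 [ 1.   0.6]
 [-0.1  0.2]
 [ 1.6 -1.4]
 [ 0.6 -0.1]
 [ 0.2  1.8]
 [-1.9  0.8]
 [-0.2 -2.7]
 [ 0.5 -2.4]
 [-3.2 -3.1]
 [-2.8  2.4]]
clasp [0.551888   0.21376172 0.14885723] [ 1.62988016e-02 -1.82264683e-17  1.48857232e-01]
clasp [0.54134126 0.21096247 0.18200462] [ 5.38690643e-03 -9.69870373e-17  1.82004616e-01]
clasp hinge model [np.float64(0.019029415863087713), 0, np.float64(0.15323070515676449)]
lip [[0.57049352 0.2186999  0.16282861]] front dir [-0.96653555 -0.25653269  0.        ]
```

```bash
echo '[[[0,0,-0.06,0,0,-0.15,0],[0,0,-0.1,0,0,-0.3,0],[-0.05,-0.026,-0.1,0,0,-0.45,0],[-0.1,-0.053,-0.1,0,0,-0.55,0],[-0.15,-0.079,-0.1,0,0,-0.55,0],[-0.2,-0.105,-0.1,0,0,-0.55,0],[-0.25,-0.131,-0.1,0,0,-0.55,0],[-0.3,-0.158,-0.1,0,0,-0.55,0],[-0.35,-0.184,-0.1,0,0,-0.55,0],[-0.35,-0.184,-0.1,0,0,-0.55,0]]]' | python3 inch.py 20
python3 - <<'E'
from h import *
s=ctrl.get_state();b=[.536,.2096,.2594]
print(s["qpos"].round(2),R.from_quat(s["tcp_rot"]).as_matrix().round(3))
print(tool(s,world(b,[[.085,0,.25],[.085,0,.154]]-0*np.zeros(3)) if 0 else world(b,[[.085,0,.25],[.085,0,.154]])).round(4))
E
```

```text
time: 1.45
eef_pos: [0.4776, 0.3681, 0.3307]
tcp_rot: [-0.127, 0.992, -0.0, -0.0]
contact_force: [0.1, -1.0, 0.2]
opening: 0.005
finger_force: 0.0
[ 0.49  0.07  1.64 -0.    1.43 -1.34] [[-0.968 -0.253 -0.   ]
 [-0.253  0.968 -0.001]
 [ 0.001 -0.001 -1.   ]]
[[-0.1014 -0.1678  0.0808]
 [-0.1015 -0.1677  0.1768]]
```

```bash
echo '[[[-0.03,-0.05,0,0,0,0,0],[-0.06,-0.1,0,0,0,0,0],[-0.09,-0.15,0,0,0,0,0],[-0.1,-0.168,0,0,0,0,0],[-0.1,-0.168,0.05,0,0,0,0],[-0.1,-0.168,0.1,0,0,0,0],[-0.1,-0.168,0.14,0,0,0,0],[-0.1,-0.168,0.17,0,0,0,0],[-0.1,-0.168,0.176,0,0,0,0],[-0.1,-0.168,0.176,0,0,0,0]]]' | python3 inch.py
python3 - <<'E'
from h import *
s=ctrl.get_state();b=[.536,.2096,.2594]
print(s["qpos"].round(2),s["contact_force"])
A=[1.2,1.15,1.05,.95,.85,.75,.65,.55,.45,.35,.25,.15,.05,0]
P=np.array([lidpt(.10,.028,0,a) for a in A])+[.011,0,0]
t=tool(s,world(b,P))
for a,q in zip(A,t):print(a,q.round(4))
for n in("top","side"):
    c=ctrl.read_camera(n);im=c["pixels"][:,:,::-1]
    im=im[100:270,100:290] if n=="top" else im[110:310,200:350]
    cv2.imwrite(f"pics/{n}1.png",cv2.resize(im,(int(im.shape[1]*400/im.shape[0]),400)))
a=cv2.imread("pics/top1.png");d=cv2.imread("pics/side1.png");cv2.imwrite("pics/b1.png",np.hstack([a,d]))
E
```

```text
time: 2.7
eef_pos: [0.6152, 0.2354, 0.156]
tcp_rot: [-0.131, 0.991, 0.0, 0.0]
contact_force: [-0.5, 0.3, 0.5]
opening: 0.001
finger_force: 0.0
[ 0.21  0.32  1.68  0.    1.14 -1.62] [-0.47237886  0.30870339  0.54493862]
1.2 [ 0.0273 -0.0046  0.0016]
1.15 [ 0.0325 -0.0046  0.0023]
1.05 [ 0.0427 -0.0045  0.0043]
0.95 [ 0.0526 -0.0045  0.0073]
0.85 [ 0.0622 -0.0045  0.0113]
0.75 [ 0.0713 -0.0045  0.0163]
0.65 [ 0.0799 -0.0044  0.0221]
0.55 [ 0.0878 -0.0044  0.0288]
0.45 [ 0.0951 -0.0044  0.0362]
0.35 [ 0.1016 -0.0044  0.0443]
0.25 [ 0.1072 -0.0044  0.0531]
0.15 [ 0.1119 -0.0044  0.0623]
0.05 [ 0.1157 -0.0044  0.072 ]
0 [ 0.1172 -0.0043  0.0769]
```

View pics/b1.png

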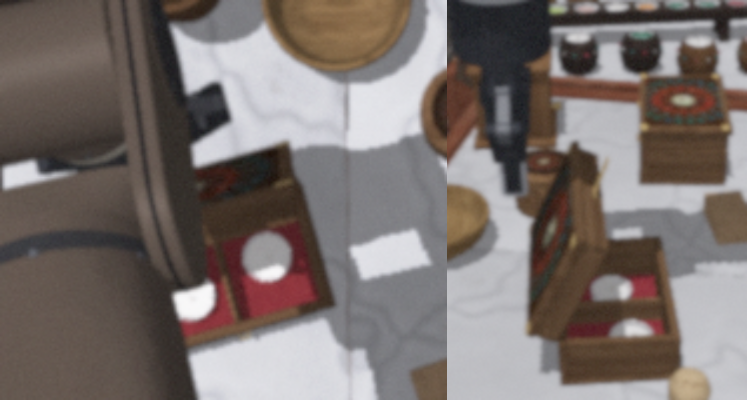

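The fingertip stands behind the lid's outer face with clear space around it. Now I'll sweep the lid along the computed arc.

```bash
echo '[[[0.01,-0.004,0,0,0,0,0],[0.02,-0.0045,0.001,0,0,0,0],[0.0273,-0.0045,0.0016,0,0,0,0],[0.0325,-0.0045,0.0023,0,0,0,0],[0.0376,-0.0045,0.0033,0,0,0,0],[0.0427,-0.0045,0.0043,0,0,0,0],[0.0476,-0.0045,0.0058,0,0,0,0],[0.0526,-0.0045,0.0073,0,0,0,0],[0.0574,-0.0045,0.0093,0,0,0,0],[0.0622,-0.0045,0.0113,0,0,0,0]]]' | python3 inch.py
python3 - <<'E'
from h import *
s=ctrl.get_state();b=[.536,.2096,.2594]
print(s["contact_force"])
A=[.85,.8,.75,.7,.65,.6,.55,.5,.45,.4,.35,.25,.15,.05,0]
P=np.array([lidpt(.10,.028,0,a) for a in A])+[.011,0,0]
for a,q in zip(A,tool(s,world(b,P))):print(a,q.round(4))
E
```

```text
time: 4.05
eef_pos: [0.5561, 0.214, 0.1441]
tcp_rot: [-0.13, 0.991, -0.0, 0.0]
contact_force: [0.8, 0.3, 1.6]
opening: -0.001
finger_force: 0.6
[0.75760974 0.31237629 1.55020593]
0.85 [-0.0005  0.0009 -0.0005]
0.8 [0.0042 0.0009 0.0018]
0.75 [0.0086 0.0009 0.0044]
0.7 [0.013  0.0009 0.0072]
0.65 [0.0172 0.0009 0.0103]
0.6 [0.0213 0.0009 0.0135]
0.55 [0.0252 0.0009 0.0169]
0.5 [0.0289 0.001  0.0206]
0.45 [0.0324 0.001  0.0244]
0.4 [0.0358 0.001  0.0283]
0.35 [0.0389 0.001  0.0325]
0.25 [0.0445 0.001  0.0412]
0.15 [0.0493 0.001  0.0504]
0.05 [0.053  0.001  0.0601]
0 [0.0546 0.001  0.0651]
```

Contact at about 1.8 N, which is what the hinge friction predicts, so I'll continue.

```bash
echo '[[[0.0042,0,0.0022,0,0,0,0],[0.0086,0,0.0048,0,0,0,0],[0.013,0,0.0076,0,0,0,0],[0.0172,0,0.0107,0,0,0,0],[0.0213,0,0.0139,0,0,0,0],[0.0252,0,0.0173,0,0,0,0],[0.0289,0,0.021,0,0,0,0],[0.0324,0,0.0248,0,0,0,0],[0.0358,0,0.0287,0,0,0,0],[0.0389,0,0.0329,0,0,0,0]]]' | python3 inch.py
echo '[[[0.0028,0,0.0043,0,0,0,0],[0.0056,0,0.0087,0,0,0,0],[0.008,0,0.0132,0,0,0,0],[0.0104,0,0.0179,0,0,0,0],[0.0123,0,0.0227,0,0,0,0],[0.0141,0,0.0265,0,0,0,0],[0.015,0,0.028,0,0,0,0],[0.015,0,0.029,0,0,0,0]]]' | python3 inch.py
```

```text
time: 5.3
eef_pos: [0.5185, 0.204, 0.1108]
tcp_rot: [-0.13, 0.991, -0.0, -0.0]
contact_force: [-0.1, -0.3, 0.4]
opening: 0.001
finger_force: 0.5
time: 6.3
eef_pos: [0.5042, 0.2001, 0.082]
tcp_rot: [-0.13, 0.991, -0.0, -0.0]
contact_force: [-0.0, -0.4, 1.7]
opening: 0.001
finger_force: 0.4
```

```bash
echo '[[[0,0,0.001,0,0,0,0],[0,0,0.002,0,0,0,0],[0,0,0.003,0,0,0,0],[0,0,0.003,0,0,0,0]]]' | python3 inch.py; echo '[[[0,0,0.0005,0,0,0,0],[0,0,0.001,0,0,0,0],[0,0,0.001,0,0,0,0]]]' | python3 inch.py
```

```text
time: 6.8
eef_pos: [0.5044, 0.2002, 0.0793]
tcp_rot: [-0.13, 0.991, 0.0, 0.0]
contact_force: [-0.5, -0.7, 0.8]
opening: 0.0
finger_force: 0.8
time: 7.18
eef_pos: [0.5044, 0.2002, 0.0792]
tcp_rot: [-0.13, 0.991, -0.0, -0.0]
contact_force: [-3.3, -0.8, 7.1]
opening: -0.0
finger_force: 3.5
```

```bash
echo '[[[0,0,0.0008,0,0,0,0],[0,0,0.0008,0,0,0,0]]]' | python3 inch.py;  echo '[[[0,0,-0.02,0,0,0,0],[0,0,-0.07,0,0,0,0],[-0.05,0,-0.12,0,0,0,0],[-0.11,0,-0.15,0,0,0,0],[-0.11,0,-0.15,0,0,0,0]]]' | python3 inch.py
python3 - <<'E'
from h import *
cs=[]
for n in("top","side"):
    c=ctrl.read_camera(n);im=c["pixels"][:,:,::-1];cv2.imwrite(f"pics/{n}2f.png",im)
    im=im[150:270,110:260] if n=="top" else im[200:310,230:350]
    cs.append(cv2.resize(im,None,fx=3,fy=3,interpolation=cv2.INTER_CUBIC)[:330])
cv2.imwrite("pics/b2.png",np.hstack(cs))
E
```

```text
time: 7.42
eef_pos: [0.5044, 0.2002, 0.0791]
tcp_rot: [-0.13, 0.991, -0.0, -0.0]
contact_force: [-4.7, -1.5, 10.1]
opening: -0.001
finger_force: 5.3
time: 8.05
eef_pos: [0.6141, 0.2291, 0.2302]
tcp_rot: [-0.13, 0.991, 0.0, 0.003]
contact_force: [-0.2, 0.3, -0.3]
opening: -0.003
finger_force: 0.0
```

View pics/b2.png

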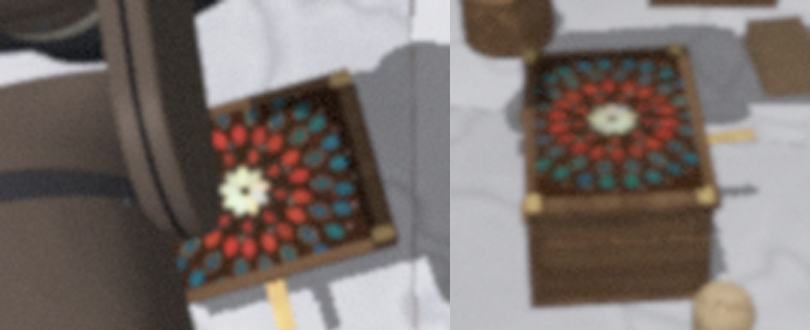

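The lid is shut and the clasp sticks out in front, at side crop (710,138)-(753,135) and top crop (275,283)-(290,330). I'll refit the box pose from the lid corners and measure the clasp.

Run:
```python
from h import *
T=ctrl.read_camera("top");S=ctrl.read_camera("side")
sc=lambda p:np.array(p)/3+[230-150,200]-.33
tc=lambda p:np.array(p)/3+[110,150]-.33
P=np.array([[.055,.078,.079],[.055,-.078,.079],[-.056,-.078,.079],[-.056,.078,.079]])
suv=sc([(530,55),(680,46),(716,195),(528,208)])
# corner order: back/front x left(near)/right(far): near=+y
suv=sc([(528,208),(528,52),(685,45),(718,198)])
tuv=tc([(347,72),(395,240)])
f=lambda v:np.r_[(proj(S,world(v,P))-suv).ravel(),(proj(T,world(v,P[1:3]))-tuv).ravel()]
r=least_squares(f,[.536,.21,.26],loss='soft_l1');b=r.x;print(b.round(4));print(r.fun.reshape(-1,2).round(1))
n=R.from_euler('z',b[2]).apply([0,1,0]);O=np.array([b[0],b[1],0])
for uv in [(710,138),(753,135)]:
    o,d=ray(S,sc(uv));p=o+d*((O-o)@n)/(d@n);print("clasp box frame",R.from_euler('z',-b[2]).apply(p-O).round(4))
print("proj of hinge top",(proj(T,world(b,[[-.053,0,.06]]))-[110,150])*3)
print("box-frame yz of top edges", [R.from_euler('z',-b[2]).apply(onz(T,tc(uv),.065)-O).round(4) for uv in [(275,283),(285,320)]])
```

```text
[0.5345 0.2108 0.2644]
[[-2.2  0.8]
 [-3.  -0.6]
 [ 1.  -0.9]
 [ 2.1  0.6]
 [-0.2 -1.4]
 [ 0.9  2.8]]
clasp box frame [-0.06    0.      0.0604]
clasp box frame [-0.0865  0.      0.061 ]
proj of hinge top [[272.20807007 278.36228717]]
box-frame yz of top edges [array([-0.0555, -0.0012,  0.065 ]), array([-0.0784, -0.001 ,  0.065 ])]
```

```bash
cat >> h.py <<'E'
PHI=.15
def tcp_of_K(b,K): # K: box x,z of the tip's box-side lower corner -> world TCP
    K=np.atleast_2d(K);return world(b,np.c_[K[:,0]-.011*np.cos(PHI),0*K[:,0],K[:,1]-.011*np.sin(PHI)])
def arc(th,rho=.023,t=.002):
    th=np.asarray(th);return np.c_[-.053-rho*np.sin(th)-t*np.cos(th),.060-rho*np.cos(th)+t*np.sin(th)]
E
python3 - <<'E'
from h import *
s=ctrl.get_state();b=[.5345,.2108,.2644]
K=[[-.073,.15],[-.073,.085]]
print(tool(s,tcp_of_K(b,K)).round(4))
A=R.from_quat(s["tcp_rot"]);B=R.from_matrix(R.from_euler('z',b[2]).as_matrix()@np.array([[-1,0,0],[0,1,0],[0,0,-1.]]).T)*R.from_rotvec([0,-PHI,0])
print((A.inv()*B).as_rotvec().round(3))
E
```

```text
[[0.1599 0.002  0.0774]
 [0.1596 0.002  0.1424]]
[ 0.    -0.154 -0.003]
```

```bash
echo '[[[0.05,0,0,0,-0.05,0,0],[0.1,0.001,0,0,-0.1,0,0],[0.14,0.002,0.02,0,-0.154,0,0],[0.16,0.002,0.05,0,-0.154,0,0],[0.16,0.002,0.077,0,-0.154,0,0],[0.16,0.002,0.1,0,-0.154,0,0],[0.16,0.002,0.12,0,-0.154,0,0],[0.16,0.002,0.135,0,-0.154,0,0],[0.16,0.002,0.142,0,-0.154,0,0],[0.16,0.002,0.142,0,-0.154,0,0]]]' | python3 inch.py
python3 - <<'E'
from h import *
s=ctrl.get_state();b=[.5345,.2108,.2644]
print(s["qpos"].round(2),s["contact_force"].round(2))
TH=np.arange(1.6,-.01,-.1)
for k,q in zip(np.r_[[9,8],TH],tool(s,tcp_of_K(b,np.vstack([[[-.073,.085],[-.075,.07]],arc(TH)])))):print(k.round(2),q.round(4))
cs=[]
c=ctrl.read_camera("side");im=c["pixels"][:,:,::-1][170:320,220:370]
cv2.imwrite("pics/s3.png",cv2.resize(im,None,fx=4,fy=4,interpolation=cv2.INTER_CUBIC))
E
```

```text
time: 9.5
eef_pos: [0.4549, 0.1891, 0.0848]
tcp_rot: [-0.13, 0.989, 0.01, 0.076]
contact_force: [-0.5, 1.3, 0.0]
opening: -0.002
finger_force: 0.0
[ 0.18 -0.02  2.22  0.02  0.79 -1.66] [-0.47  1.31  0.03]
9.0 [0.0016 0.0002 0.0012]
8.0 [0.0059 0.0002 0.0157]
1.6 [0.0079 0.0002 0.0228]
1.5 [0.0084 0.0001 0.0251]
1.4 [0.0087 0.0001 0.0274]
1.3 [0.0087 0.0002 0.0297]
1.2 [0.0085 0.0002 0.032 ]
1.1 [0.0081 0.0002 0.0343]
1.0 [0.0075 0.0002 0.0365]
0.9 [0.0066 0.0002 0.0386]
0.8 [0.0056 0.0002 0.0407]
0.7 [0.0043 0.0002 0.0426]
0.6 [0.0028 0.0002 0.0444]
0.5 [0.0012 0.0002 0.046 ]
0.4 [-0.0006  0.0002  0.0475]
0.3 [-0.0025  0.0002  0.0488]
0.2 [-0.0045  0.0002  0.0499]
0.1 [-0.0067  0.0002  0.0507]
-0.0 [-0.0089  0.0002  0.0514]
```

View pics/s3.png

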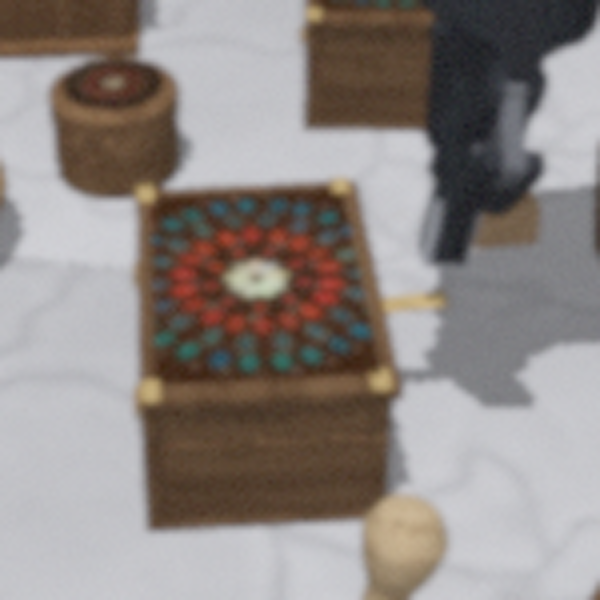

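The tip (crop x 425-465, bottom at y 262) hangs above the outer half of the clasp (385-445, y 300). I'll lower it slowly, adding a little more lean.

```bash
echo '[[[0.002,0,0.005,0,0,0,0],[0.004,0,0.01,0,0,0,0],[0.006,0,0.015,0,-0.01,0,0],[0.0065,0,0.0165,0,-0.015,0,0],[0.007,0,0.018,0,-0.02,0,0],[0.0073,0,0.0192,0,-0.025,0,0],[0.0076,0,0.0204,0,-0.03,0,0],[0.0079,0,0.0216,0,-0.035,0,0],[0.0079,0,0.0228,0,-0.04,0,0],[0.0082,0,0.024,0,-0.05,0,0]]]' | python3 inch.py
python3 - <<'E'
from h import *
s=ctrl.get_state();b=[.5345,.2108,.2644]
import h;h.PHI=.205
TH=np.arange(1.5,-.01,-.1)
for k,q in zip(TH,tool(s,tcp_of_K(b,arc(TH)))):print(k.round(2),q.round(4))
E
```

```text
time: 10.8
eef_pos: [0.4513, 0.1881, 0.0603]
tcp_rot: [-0.13, 0.986, 0.013, 0.101]
contact_force: [-0.3, -0.1, 0.6]
opening: 0.004
finger_force: 0.2
1.5 [0.001  0.0002 0.002 ]
1.4 [0.0014 0.0002 0.0043]
1.3 [0.0016 0.0002 0.0066]
1.2 [0.0015 0.0002 0.0089]
1.1 [0.0012 0.0002 0.0112]
1.0 [0.0007 0.0002 0.0134]
0.9 [-0.      0.0002  0.0156]
0.8 [-0.001   0.0002  0.0177]
0.7 [-0.0022  0.0002  0.0197]
0.6 [-0.0035  0.0002  0.0216]
0.5 [-0.0051  0.0002  0.0233]
0.4 [-0.0068  0.0002  0.0248]
0.3 [-0.0086  0.0002  0.0262]
0.2 [-0.0106  0.0002  0.0274]
0.1 [-0.0127  0.0003  0.0284]
-0.0 [-0.0148  0.0003  0.0292]
```

```bash
echo '[[[0.0006,0,0.001,0,0,0,0],[0.001,0,0.002,0,0,0,0],[0.0012,0,0.0031,0,0,0,0],[0.0014,0,0.0043,0,0,0,0],[0.0015,0,0.0054,0,0,0,0],[0.0016,0,0.0066,0,0,0,0],[0.0016,0,0.0078,0,0,0,0],[0.0015,0,0.0089,0,0,0,0],[0.0014,0,0.01,0,0,0,0],[0.0012,0,0.0112,0,0,0,0]]]' | python3 inch.py
echo '[[[-0.0002,0,0.0011,0,0,0,0],[-0.0005,0,0.0022,0,0,0,0],[-0.0008,0,0.0033,0,0,0,0],[-0.0012,0,0.0044,0,0,0,0],[-0.0017,0,0.0055,0,0,0,0],[-0.0022,0,0.0065,0,0,0,0],[-0.0028,0,0.0075,0,0,0,0],[-0.0034,0,0.0085,0,0,0,0],[-0.004,0,0.0095,0,0,0,0],[-0.0047,0,0.0104,0,0,0,0]]]' | python3 inch.py
python3 - <<'E'
from h import *
s=ctrl.get_state();b=[.5345,.2108,.2644]
import h;h.PHI=.205
TH=np.arange(.6,-.01,-.1)
for k,q in zip(TH,tool(s,tcp_of_K(b,arc(TH)))):print(k.round(2),q.round(4))
c=ctrl.read_camera("side");im=c["pixels"][:,:,::-1][170:320,220:370]
cv2.imwrite("pics/s4.png",cv2.resize(im,None,fx=4,fy=4,interpolation=cv2.INTER_CUBIC))
E
```

```text
time: 12.05
eef_pos: [0.4523, 0.1883, 0.0491]
tcp_rot: [-0.13, 0.986, 0.013, 0.101]
contact_force: [-0.2, -0.7, 0.6]
opening: -0.001
finger_force: 0.4
time: 13.3
eef_pos: [0.4585, 0.19, 0.0397]
tcp_rot: [-0.13, 0.986, 0.013, 0.101]
contact_force: [-1.2, 0.3, -0.4]
opening: -0.002
finger_force: 0.4
0.6 [-0.0004  0.0002 -0.0002]
0.5 [-0.0019  0.0002  0.0016]
0.4 [-0.0036  0.0002  0.0031]
0.3 [-0.0055  0.0002  0.0045]
0.2 [-0.0074  0.0002  0.0057]
0.1 [-0.0095  0.0002  0.0067]
0.0 [-0.0117  0.0002  0.0074]
```

View pics/s4.png

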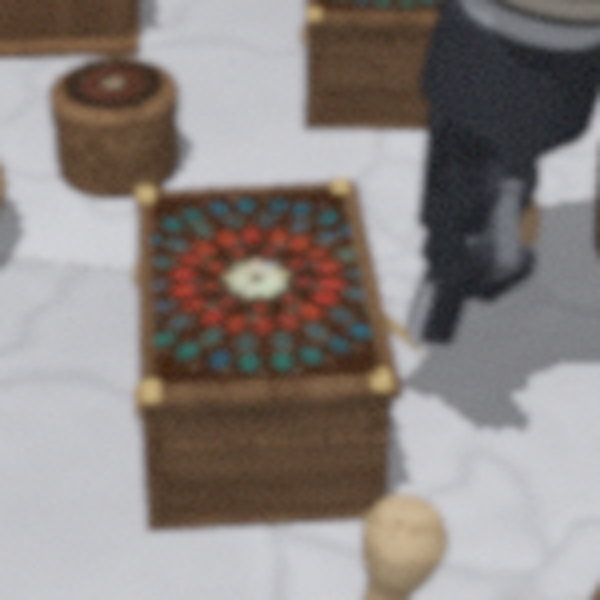

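The clasp is going down, now at crop (390,320)-(415,342), and the box hasn't moved. I'll continue the arc.

```bash
echo '[[[-0.0012,0,0.0009,0,0,0,0],[-0.0019,0,0.0016,0,0,0,0],[-0.0028,0,0.0024,0,0,0,0],[-0.0036,0,0.0031,0,0,0,0],[-0.0046,0,0.0038,0,0,0,0],[-0.0055,0,0.0045,0,0,0,0],[-0.0065,0,0.0051,0,0,0,0],[-0.0074,0,0.0057,0,0,0,0],[-0.0085,0,0.0062,0,0,0,0],[-0.0095,0,0.0067,0,0,0,0]]]' | python3 inch.py
echo '[[[-0.001,0,0.0004,0,0,0,0],[-0.002,0,0.0006,0,0,0,0],[-0.0025,0,0.0006,0,0,0,0],[-0.0025,0,0.0006,0,0,0,0]]]' | python3 inch.py
python3 -c "
from h import *
for i in range(5):
    c=ctrl.read_camera('side');print(ctrl.get_state()['contact_force'].round(2))
im=c['pixels'][:,:,::-1][170:320,220:370]
cv2.imwrite('pics/s5.png',cv2.resize(im,None,fx=4,fy=4,interpolation=cv2.INTER_CUBIC))"
```

```text
time: 14.6
eef_pos: [0.4691, 0.1928, 0.0352]
tcp_rot: [-0.13, 0.986, 0.013, 0.101]
contact_force: [-1.6, -0.5, -0.4]
opening: -0.003
finger_force: 0.6
time: 15.1
eef_pos: [0.4721, 0.1936, 0.0356]
tcp_rot: [-0.13, 0.986, 0.013, 0.102]
contact_force: [-0.4, 0.0, 0.2]
opening: 0.001
finger_force: 0.1
[-0.83 -0.42 -0.34]
[ 0.65 -0.06  0.6 ]
[-0.39  0.68 -0.1 ]
[ 0.78 -0.02 -1.34]
[0.03 0.49 0.63]
```

View pics/s5.png

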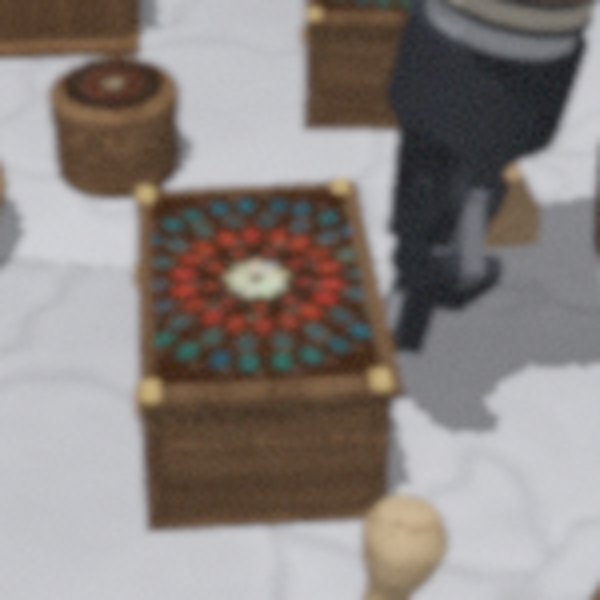

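```bash
echo '[[[-0.001,0,0.0002,0,0,0,0],[-0.002,0,0.0004,0,0,0,0],[-0.002,0,0.0004,0,0,0,0],[-0.002,0,0.0004,0,0,0,0]]]' | python3 inch.py
python3 - <<'E'
from h import *
s=ctrl.get_state();b=[.5345,.2108,.2644]
import h;h.PHI=.205
print(tool(s,tcp_of_K(b,arc([0.1,0.]))))
f=[]
for i in range(8):c=ctrl.read_camera('side');f.append(ctrl.get_state()['contact_force'])
print(np.mean(f,0))
E
```

```text
time: 15.85
eef_pos: [0.4729, 0.1939, 0.0349]
tcp_rot: [-0.13, 0.986, 0.013, 0.1]
contact_force: [-3.6, -1.2, 1.5]
opening: -0.002
finger_force: 1.9
[[ 0.00409571  0.00021627 -0.00098105]
 [ 0.00191953  0.00022337 -0.0002131 ]]
[-2.74585941 -0.9370559   1.06897093]
```

Reaction of about 3 N means the clasp is against something solid. I'll back off and check with the side, top and wrist cameras.

```bash
echo '[[[0.005,0,-0.001,0,0,0,0],[0.02,0,-0.004,0,0,0,0],[0.03,0,-0.01,0,0,0,0],[0.03,0,-0.05,0,0,0,0],[0.03,0,-0.1,0,0,0,0],[0.03,0,-0.15,0,0,0,0],[0.03,0,-0.15,0,0,0,0]]]' | python3 inch.py
python3 - <<'E'
from h import *
cs=[]
for n in("side","wrist","top"):
    c=ctrl.read_camera(n);im=c["pixels"][:,:,::-1]; cv2.imwrite(f"pics/{n}6f.png",im)
    if n=="side":im=cv2.resize(im[200:310,240:350],None,fx=3.6,fy=3.6,interpolation=cv2.INTER_CUBIC)[:396]
    if n=="top":continue
    cs.append(cv2.resize(im,(int(im.shape[1]*300/im.shape[0]),300)))
cv2.imwrite("pics/b6.png",np.hstack(cs))
E
```

```text
time: 17.12
eef_pos: [0.4178, 0.179, 0.1815]
tcp_rot: [-0.13, 0.986, 0.014, 0.107]
contact_force: [0.1, 0.0, -0.5]
opening: -0.002
finger_force: 0.0
```

View pics/b6.png

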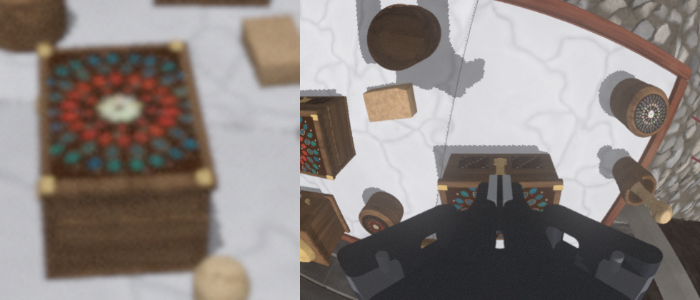

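The side view no longer shows the clasp protruding. The wrist view shows the brass strip lying on the front face near panel (500,165). I'll check its angle numerically.

Run:
```python
from h import *
c=ctrl.read_camera("wrist");im=c["pixels"].astype(int);M=np.array(c["camera_matrix"]);b=[.5345,.2108,.2644]
def fp(P):
    p=R.from_quat(c["orientation"]).inv().apply(np.asarray(P)-c["xyz"]);rr=np.hypot(p[:,0],p[:,1]);t=np.arctan2(rr,p[:,2])
    return (p[:,:2]/rr[:,None]*t[:,None])*M[0,0]+M[:2,2]
print("cam in box",R.from_euler('z',-b[2]).apply(c["xyz"]-np.array([b[0],b[1],0])).round(3))
print("lip corners/mid",fp(world(b,[[-.055,.078,.079],[-.055,-.078,.079],[-.055,0,.079]])).round(1))
print("front bottom",fp(world(b,[[-.051,.075,0],[-.051,-.075,0],[-.051,0,0]])).round(1))
for t in(0,.1,.2,.3,.5):print(t,fp(world(b,[[-.053-.034*np.sin(t),0,.06-.034*np.cos(t)]])).round(1))
for x in(270,280,290):
  print(x,[tuple(im[y,x]) for y in range(206,244,2)])
```

```text
cam in box [-0.22  0.    0.3 ]
lip corners/mid [[369.8 257.8]
 [189.7 258.4]
 [279.7 259.5]]
front bottom [[349.4 217.3]
 [209.9 217.8]
 [279.6 217.7]]
0 [[279.7 228.9]]
0.1 [[279.6 226. ]]
0.2 [[279.6 223.3]]
0.3 [[279.6 220.8]]
0.5 [[279.6 216.5]]
270 [(np.int64(215), np.int64(214), np.int64(218)), (np.int64(146), np.int64(144), np.int64(150)), (np.int64(141), np.int64(143), np.int64(146)), (np.int64(142), np.int64(141), np.int64(144)), (np.int64(139), np.int64(139), np.int64(144)), (np.int64(138), np.int64(135), np.int64(140)), (np.int64(135), np.int64(135), np.int64(137)), (np.int64(92), np.int64(84), np.int64(77)), (np.int64(87), np.int64(76), np.int64(70)), (np.int64(80), np.int64(72), np.int64(66)), (np.int64(81), np.int64(71), np.int64(66)), (np.int64(83), np.int64(73), np.int64(65)), (np.int64(83), np.int64(72), np.int64(66)), (np.int64(81), np.int64(70), np.int64(62)), (np.int64(85), np.int64(75), np.int64(66)), (np.int64(81), np.int64(71), np.int64(64)), (np.int64(78), np.int64(68), np.int64(64)), (np.int64(76), np.int64(66), np.int64(59)), (np.int64(78), np.int64(68), np.
[... 1053 characters left out ...]
 np.int64(139), np.int64(143)), (np.int64(142), np.int64(142), np.int64(145)), (np.int64(140), np.int64(139), np.int64(143)), (np.int64(135), np.int64(135), np.int64(137)), (np.int64(93), np.int64(83), np.int64(77)), (np.int64(88), np.int64(77), np.int64(73)), (np.int64(83), np.int64(75), np.int64(70)), (np.int64(84), np.int64(72), np.int64(67)), (np.int64(85), np.int64(76), np.int64(70)), (np.int64(82), np.int64(73), np.int64(67)), (np.int64(80), np.int64(68), np.int64(62)), (np.int64(81), np.int64(72), np.int64(63)), (np.int64(80), np.int64(68), np.int64(64)), (np.int64(81), np.int64(70), np.int64(65)), (np.int64(78), np.int64(69), np.int64(62)), (np.int64(79), np.int64(67), np.int64(59))]
```

The strip's tip shows at row 225.5, against about 230 for flat, so it's still roughly 0.2 rad out. The finger probably met the lip first. I'll go again with more lean.

Run:
```python
from h import *
import h;h.PHI=.36
s=ctrl.get_state();b=[.5355,.211,.2644]
print(s["qpos"].round(2),s["eef_pos"])
print(tool(s,tcp_of_K(b,[[-.085,.10],[-.085,.036],[-.062,.036],[-.053,.036]])).round(4))
A=R.from_quat(s["tcp_rot"]);B=R.from_matrix(R.from_euler('z',b[2]).as_matrix()@np.diag([-1,1,-1.]))*R.from_rotvec([0,-h.PHI,0])
print((A.inv()*B).as_rotvec().round(3))
```

```text
[ 0.17 -0.29  2.27  0.02  0.96 -1.67] [0.41459996 0.1783411  0.17434981]
[[-1.370e-02  0.000e+00  8.260e-02]
 [-9.000e-04 -0.000e+00  1.453e-01]
 [-2.340e-02  1.000e-04  1.499e-01]
 [-3.230e-02  1.000e-04  1.517e-01]]
[-0.001 -0.159 -0.003]
```

```bash
echo '[[[-0.005,0,0.03,0,-0.05,0,0],[-0.01,0,0.06,0,-0.1,0,0],[-0.0137,0,0.0826,0,-0.159,0,0],[-0.0137,0,0.0826,0,-0.159,0,0],[-0.0137,0,0.0826,0,-0.159,0,0],[-0.0137,0,0.0826,0,-0.159,0,0]]]' | python3 inch.py
python3 - <<'E'
from h import *
import h;h.PHI=.36
s=ctrl.get_state();b=[.5355,.211,.2644]
print(s["qpos"].round(2),R.from_quat(s["tcp_rot"]).as_matrix()[2].round(3))
print(tool(s,tcp_of_K(b,[[-.085,.10],[-.085,.036],[-.065,.036],[-.053,.036]])).round(4))
E
```

```text
time: 18.08
eef_pos: [0.4458, 0.1865, 0.0991]
tcp_rot: [-0.128, 0.975, 0.024, 0.18]
contact_force: [-1.2, 0.4, -0.0]
opening: 0.0
finger_force: 0.0
[ 0.17 -0.17  2.35  0.06  0.6  -1.71] [-0.357 -0.    -0.934]
[[ 0.0032  0.0002  0.002 ]
 [ 0.026   0.0002  0.0618]
 [ 0.0074  0.0002  0.0689]
 [-0.0038  0.0003  0.0732]]
```

```bash
echo '[[[0.008,0,0.02,0,0,0,0],[0.016,0,0.04,0,0,0,0],[0.022,0,0.054,0,0,0,0],[0.026,0,0.062,0,0,0,0],[0.021,0,0.064,0,0,0,0],[0.016,0,0.066,0,0,0,0],[0.011,0,0.0677,0,0,0,0],[0.0074,0,0.069,0,0,0,0],[0.0065,0,0.0694,0,0,0,0],[0.0056,0,0.0698,0,0,0,0]]]' | python3 inch.py
python3 - <<'E'
from h import *
import h;h.PHI=.36
s=ctrl.get_state();b=[.5355,.211,.2644]
print(s["qpos"].round(2))
print(tool(s,tcp_of_K(b,[[-.065,.036],[-.055,.036],[-.053,.036]])).round(4))
E
```

```text
time: 19.32
eef_pos: [0.4637, 0.1914, 0.0306]
tcp_rot: [-0.128, 0.975, 0.024, 0.179]
contact_force: [0.8, 0.1, -0.7]
opening: 0.002
finger_force: 0.0
[ 0.17  0.03  2.33  0.08  0.42 -1.72]
[[ 0.0003  0.0001 -0.0017]
 [-0.0091  0.0002  0.0018]
 [-0.011   0.0002  0.0025]]
```

```bash
echo '[[[-0.001,0,0.0003,0,0,0,0],[-0.002,0,0.0006,0,0,0,0],[-0.003,0,0.0009,0,0,0,0],[-0.004,0,0.0012,0,0,0,0],[-0.005,0,0.0015,0,0,0,0],[-0.006,0,0.0018,0,0,0,0],[-0.007,0,0.002,0,0,0,0],[-0.008,0,0.0022,0,0,0,0],[-0.009,0,0.0024,0,0,0,0]]]' | python3 inch.py
for i in 1 2 3; do echo '[[[-0.001,0,0.0003,0,0,0,0],[-0.001,0,0.0003,0,0,0,0]]]' | python3 inch.py; done
```

```text
time: 20.45
eef_pos: [0.4728, 0.1938, 0.0316]
tcp_rot: [-0.128, 0.975, 0.024, 0.179]
contact_force: [-0.4, 0.9, -0.2]
opening: -0.0
finger_force: 0.0
time: 20.7
eef_pos: [0.4738, 0.1941, 0.0317]
tcp_rot: [-0.128, 0.975, 0.023, 0.179]
contact_force: [-0.8, -0.3, -0.1]
opening: -0.001
finger_force: 0.0
time: 20.95
eef_pos: [0.4743, 0.1943, 0.0315]
tcp_rot: [-0.128, 0.975, 0.023, 0.178]
contact_force: [-1.2, -1.0, 1.6]
opening: -0.002
finger_force: 1.0
time: 21.2
eef_pos: [0.4753, 0.1946, 0.0315]
tcp_rot: [-0.128, 0.975, 0.024, 0.178]
contact_force: [-2.3, -0.5, -0.0]
opening: 0.0
finger_force: 1.3
```

```bash
for i in 1 2; do echo '[[[-0.001,0,0.0003,0,0,0,0],[-0.001,0,0.0003,0,0,0,0]]]' | python3 inch.py; done
echo '[[[0.005,0,-0.002,0,0,0,0],[0.02,0,-0.008,0,0,0,0],[0.03,0,-0.015,0,0,0,0],[0.02,0,-0.05,0,0,0,0],[0.01,0,-0.09,0,0,0,0],[0.01,0,-0.13,0,0.1,0,0],[0.01,0,-0.15,0,0.16,0,0],[0.01,0,-0.15,0,0.16,0,0]]]' | python3 inch.py
cat > m.py <<'E'
from h import *
c=ctrl.read_camera("wrist");im=c["pixels"].astype(int);M=np.array(c["camera_matrix"]);b=[.5355,.211,.2644]
cv2.imwrite("pics/w7.png",c["pixels"][:,:,::-1])
def fp(P):
    p=R.from_quat(c["orientation"]).inv().apply(np.asarray(P)-c["xyz"]);rr=np.hypot(p[:,0],p[:,1]);t=np.arctan2(rr,p[:,2])
    return (p[:,:2]/rr[:,None]*t[:,None])*M[0,0]+M[:2,2]
def p(n,Q):print(n,fp(world(b,Q)).round(1).tolist())
p("lip at y .06,.03,0",[[-.055,.06,.079],[-.055,.03,.079],[-.055,0,.079]]);p("lip underside",[[-.055,.06,.071]]);p("lid bottom",[[-.053,.06,.051]])
p("bottom",[[-.051,.06,0],[-.051,0,0]])
for t in(0,.1,.2,.3):p(t,[[-.055-.034*np.sin(t),0,.06-.034*np.cos(t)],[-.055-.034*np.sin(t),.007,.06-.034*np.cos(t)]])
u=int(fp(world(b,[[-.055,.05,.05]]))[0,0])
print("col",u,[(y,*im[y,u].tolist()) for y in range(200,290,2)])
br=(im[:,:,0]-im[:,:,2]>30)
v=int(round(fp(world(b,[[-.055,0,.03]]))[0,0]));print("brass",v,[y for y in range(195,290) if br[y,v]],[x for x in range(v-30,v+30) if br[238,x]])
E
python3 m.py
```

```text
time: 21.45
eef_pos: [0.4766, 0.1949, 0.0317]
tcp_rot: [-0.128, 0.975, 0.024, 0.179]
contact_force: [-1.6, -0.3, -1.0]
opening: -0.001
finger_force: 0.7
time: 21.7
eef_pos: [0.4778, 0.1951, 0.0319]
tcp_rot: [-0.128, 0.975, 0.023, 0.179]
contact_force: [-1.3, 0.1, -0.2]
opening: 0.001
finger_force: 0.7
time: 22.7
eef_pos: [0.4185, 0.1792, 0.1711]
tcp_rot: [-0.13, 0.986, 0.013, 0.104]
contact_force: [0.6, -0.2, -0.2]
opening: 0.001
finger_force: 0.0
lip at y .06,.03,0 [[351.1, 257.8], [315.9, 258.5], [279.9, 258.8]]
lip underside [[349.4, 252.2]]
lid bottom [[345.3, 241.3]]
bottom [[336.7, 215.9], [279.8, 216.2]]
0 [[279.8, 225.8], [287.1, 225.8]]
0.1 [[279.8, 222.9], [287.1, 222.9]]
0.2 [[279.8, 220.1], [287.1, 220.1]]
0.3 [[279.8, 217.6], [287.2, 217.6]]
col 334 [(200, 222, 223, 225), (202, 220, 221, 225), (204, 223, 223, 227), (206, 223, 223, 226), (208, 223, 222, 227), (210, 208, 210, 215), (212, 219, 220, 223), (214, 155, 155, 159), (216, 146, 146, 150), (218, 144, 143, 148), (220, 96, 87, 85), (222, 92, 83, 78), (224, 81, 74, 73), (226, 75, 72, 72), (228, 76, 73, 71), (230, 73, 69, 66), (232, 73, 66, 66), (234, 76, 69, 64), (236, 72, 67, 65), (238, 79, 73, 68), (240, 94, 86, 77), (242, 84, 73, 67), (244, 85, 74, 70), (246, 84, 73, 65), (248, 82, 73, 66), (250, 79, 69, 62), (252, 79, 70, 64), (254, 83, 74, 67), (256, 81, 68, 60), (258, 76, 66, 59), (260, 84, 74, 62), (262, 123, 98, 78), (264, 122, 96, 76), (266, 119, 93, 74), (268, 112, 86, 70), (270, 79, 63, 52), (272, 76, 61, 51), (274, 75, 57, 51), (276, 75, 57, 48), (278, 75, 59, 53), (280, 66, 89, 94), (282, 60, 95, 103), (284, 63, 97, 106), (286, 70, 77, 75), (288, 72, 53, 44)]
brass 280 [226, 227, 228, 229, 230, 231, 232, 233, 234, 235, 236, 237, 238, 239, 240, 241, 242, 243] [275, 276, 277, 278, 279, 280, 281, 282, 283, 284, 285]
```

Run:
```python
from h import *
c=ctrl.read_camera("top");s=ctrl.get_state()
q=np.array([onz(c,u,.079) for u in [(333,202),(417,187),(428,243),(341,259)]])
ctr=q.mean(0);v=q[0]-q[1]+q[3]-q[2];yaw=np.arctan2(-v[0],v[1]);b2=[ctr[0],ctr[1],yaw];print(np.round(b2,4),np.linalg.norm(v)/2)
b=[.5375,.2115,.2644]
Pb=R.from_euler('z',-b[2]).apply(s["eef_pos"]-np.array([b[0],b[1],0]));Pw=world(b2,Pb)
print(Pb,Pw,tool(s,Pw).round(4))
rw=R.from_euler('z',yaw-b[2]);A=R.from_quat(s["tcp_rot"]);print((A.inv()*rw*A).as_rotvec().round(3))
```

```text
[ 0.5146 -0.1233  0.1643] 0.15478033586734377
[-1.25432088e-01  1.42476578e-04  1.67672068e-01] [ 0.39081387 -0.14364016  0.16767207] [ 0.1058 -0.305  -0.0218]
[ 0.02  -0.     0.098]
```

```bash
echo '[[[0.014,-0.05,-0.003,0,0,0.02,0],[0.028,-0.1,-0.006,0.004,0,0.04,0],[0.043,-0.15,-0.009,0.01,0,0.06,0],[0.057,-0.2,-0.012,0.015,0,0.08,0],[0.072,-0.25,-0.015,0.02,0,0.098,0],[0.082,-0.302,-0.022,0.02,0,0.098,0],[0.082,-0.302,-0.022,0.02,0,0.098,0]]]' | python3 inch.py
sed 's/b=\[.5355,.211,.2644\]/b=[.5146,-.1233,.1643]/;s/w7/w8/' m.py >m2.py; python3 m2.py
```

```text
time: 23.68
eef_pos: [0.4126, -0.1373, 0.1724]
tcp_rot: [-0.077, 0.992, 0.008, 0.1]
contact_force: [0.4, -0.0, -0.0]
opening: 0.003
finger_force: 0.0
lip at y .06,.03,0 [[350.0, 239.5], [313.6, 240.2], [276.3, 240.7]]
lip underside [[348.3, 234.2]]
lid bottom [[344.0, 224.2]]
bottom [[335.2, 200.8], [276.9, 201.3]]
0 [[276.7, 209.8], [284.1, 209.7]]
0.1 [[276.7, 206.6], [284.1, 206.6]]
0.2 [[276.6, 203.7], [284.1, 203.6]]
0.3 [[276.6, 200.9], [284.1, 200.9]]
col 332 [(200, 138, 136, 138), (202, 103, 92, 87), (204, 88, 82, 79), (206, 82, 76, 78), (208, 80, 75, 74), (210, 79, 76, 75), (212, 77, 69, 68), (214, 84, 73, 72), (216, 74, 70, 69), (218, 99, 89, 84), (220, 90, 82, 77), (222, 94, 81, 75), (224, 94, 81, 73), (226, 89, 77, 69), (228, 89, 78, 71), (230, 87, 70, 66), (232, 86, 74, 67), (234, 87, 77, 68), (236, 85, 72, 66), (238, 113, 95, 78), (240, 132, 107, 87), (242, 132, 103, 83), (244, 129, 102, 84), (246, 123, 96, 79), (248, 88, 68, 61), (250, 85, 64, 59), (252, 82, 62, 54), (254, 84, 63, 54), (256, 81, 62, 52), (258, 83, 71, 63), (260, 72, 103, 110), (262, 69, 103, 113), (264, 68, 104, 112), (266, 77, 79, 74), (268, 79, 60, 50), (270, 83, 62, 54), (272, 103, 63, 55), (274, 115, 75, 64), (276, 80, 62, 54), (278, 78, 58, 48), (280, 124, 104, 95), (282, 95, 90, 84), (284, 116, 97, 85), (286, 85, 66, 54), (288, 78, 57, 49)]
brass 277 [206, 207, 208, 209, 210, 211, 212, 213, 214, 215, 216, 217, 218, 219, 220, 221, 222, 223, 224, 225, 226, 227, 228, 229, 230, 239, 240, 241, 242, 243, 244] [257, 269, 271, 276, 278, 288, 294, 295, 296, 297, 298, 300, 301, 302, 304, 305, 306]
```

The same measurement on the shut box gives a tip-to-bottom ratio of about 0.125, and the open box gives about 0.15. So its clasp lies as flat as the reference, and the earlier offset was in my model. Handing in.

```bash
python3 -c "
from plant import ctrl
print(ctrl.sign_off())"
```

```text
the job is handed in; nothing more can be done
None
```

I shut the lid with the fingertips, then pushed the clasp flat, and handed the job in at about 24 s. The clasp measures as flat as the shut box's, the box slipped about 3 mm by my estimate, and the robot never reached the shut box, block or jar, though I didn't re-measure their positions.

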